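Fit the vial block on the shaker and lock it

ROBOT

A 6-joint arm with a two-finger parallel gripper is mounted at the origin on a cart in front of the work surface, level with it; the furniture and walls round the work are solid. World frame = base frame: x ahead of the robot, y to its left, z up, the work surface at z = 0. Lengths are in m, angles in rad, forces in N, time in s.
With the tool pointing down it reaches from about 0.225 to 0.875 m from the base axis. Payload 3.4 kg.
Tool frame: the origin (TCP) lies at the very end of the fingers, on their centre line; the grasp point (between the pads) lies 19 mm behind it (grasp_offset is the distance from the TCP to the grasp point, in m); y points along the fingers, z is the direction in which the jaws open and shut, and the axes are right-handed (so a half turn about y gives the same grasp; the last joint's range is limited). The gripper opens to 85 mm and grips with 20 to 120 N. Pads are 22 mm wide; open, the fingers measure 114 mm over their backs; the gripper's body (76 mm by 85 mm) begins 54 mm behind the grasp point. The pads swing forward as they close: fully open they stand 13 mm farther back than shut.
Start: joints at [1.034, 0.276, 1.505, -0, 1.361, -0.121], TCP at [0.232, 0.526, 0.231] pointing down, gripper open.
Joint ranges: [-2.89, 2.89], [-0.75, 2.08], [0.22, 2.7], [-1.18, 4.32], [0.11, 2.71], [-2.7, 2.7]. Speed limits (rad/s): [2.57, 2.57, 3.14, 3.14, 3.14, 3.14].

INTERFACE

Orientations are given as a unit quaternion [w, x, y, z].
In Python, from rig import get_state, get_image, sign_off, grasp_offset gives the robot as it stands.
- The arm moves only by the shell command python3 -m jog 'ROWS' [FORCE]. ROWS is JSON, one flat list of numbers, 7 for each row, row after row: the closure in counts, from 0 (fully open) to 255 (shut), then the shift along the tool's x, y, z in cm, then the turn, a rotation vector about the tool's x, y, z in units of 8 degrees (1.0 is 8 degrees). In form: [jaw, tx, ty, tz, rx, ry, rz, jaw, tx, ty, tz, rx, ry, rz, ...]. A call has 1 to 12 rows; each row is the pose to reach, as a shift and turn from the pose commanded when the call began, along the tool's axes at that moment; what a row does not reach only later rows make up. A row lasts 1/8 s, in which the tool goes at most 62.5 mm and 10.7 degrees, less where a joint would pass 70% of its speed; a pose out of reach is approached as far as the arm can. A call with a gripper value outside its range is refused whole. The fingers move at their own pace and stop on an object; FORCE is the grip in N (left out, the last holds). Time passes only in rows, so rows that repeat a pose let the fingers close. It gives the time, the measured TCP pose, the force and the opening at its end, in the units of the state.
- get_state(): the state, without advancing time (a new reading comes with each control period).
- get_image(name): name is "scene" or "top"; returns a dict with "color" (480x640x3 uint8, blue, green, red), "mtx" (3x3 intrinsics, pixels), "R" (3x3) and "t" (3): a world point X has camera coordinates R X + t. Camera axes: x right, y down, z forward; pixel columns grow to the right and rows downward; lengths in m; the calibration is good to about 2 mm. A picture is of the moment at which its call begins. There is no depth.
- sign_off(): hands the job in, once; it reports no verdict.
The state is a dict: "clock": time; "qpos": joint angles; "qd": joint speeds; "effort": joint torques, N m; "position": TCP position; "ee_rot": TCP orientation; "contact_force": force on the tool from outside, world axes, zero at the start; "moment": the same for the moment, N m; "width": finger opening in m.
Only numpy, scipy, OpenCV 4.12 (cv2) and the standard library are available. Lean on these libraries where they do the work, as an engineer would, in place of code of your own. Each camera call takes 0.05 s, during which the arm holds its last target.

TASK

Put the aluminium vial block back on the vial shaker so the shaker is ready for the next run: take the block by its black T-handle, lower it gently over the two pegs of the shaker's platform until it sits fully home and flat (either way round will do), then press the red locking lever down until it clicks and stays down by itself. Leave the beaker, wash bottle and timer where they stand.

Things in the scene. Friction and masses are not known exactly. Their poses are not given: they have to be found in the camera images.
- block: Loose bare-aluminium vial block, about 0.55 kg, with 2 x 4 open wells. Origin: centre of its underside; z up, y along its length. Foot plate 64 (x) x 138 (y) x 14 mm; on it a body 64 x 120 x 36 mm, so the foot is a 9 mm ledge at each short end. Two peg holes, 12.5 mm wide and 14 mm deep, in the underside at y = +45 and -45 mm, x = 0. Same after half a turn.
- block_grip (a point): Centre of the block's black T-handle bar, 92 mm above its underside (42 mm above its top) on a 9 mm steel post; axes as the block's: the bar is 16 mm wide (x), 64 mm long (y), 16 mm high.
- shaker: Vial shaker, fixed to the worktop: white housing 180 (x) x 195 (y) x 64 mm high, control panel on its -x side. z up; origin on the worktop under the middle of the block's place. On top an aluminium platform 86 (x) x 176 (y) mm, its top 78 mm above the worktop, y -76 to 100 mm.
- seat (a point): Centre of the block's place on the platform's top; axes as the shaker's. Two steel pegs, 10 mm wide, 12.5 mm high, tips coned, stand at y = +45 and -45 mm, x = 0. The seated block's origin lies on this point, its y axis along this one, either way round. Past the +y end stand two dark cheeks (y 73 to 87, 66 mm high) that carry the lever.
- lock_lever (a joint): Angle of the locking lever, rad: 0 = open (red end raised 35 degrees by its spring), about 0.61 = down, handle level, held by a ball detent; 0.64 = end stop. It takes about 10 N on the pad to pass the detent; short of that it springs back up. Going down, its rubber roller swings in over the ledge of the seated block; a block not fully home stops it.
- lever_pivot (a point): Lever axis: along the shaker's x through this point, 58.5 mm above the platform, at y = +80 mm from the seat. Beside the lever, at x = 14 to 36 mm, a dark plate with a brass plunger reaches from here 40 mm outwards (+y) and 12 mm up.
- lever_pad (a point): Middle of the upper face of the lever's red pad (30 x 34 mm, 10 mm thick), 64 mm out from the pivot towards the shaker's +y; moves with the lever. Open it is about 41 mm above and 50 mm out from the pivot; pressed down 5 mm above and 64 mm out.
- beaker: Loose glass beaker, 52 mm across, 71 mm high; origin at the centre of its underside. Leave alone.
- wash_bottle: Loose white wash bottle with a red cap and bent spout, 65 x 107 x 184 mm; origin under its centre. Leave alone.
- timer: Loose white timer lying on its back, 58 x 66 x 21 mm; origin under its centre. Leave alone.
Things that resemble listed ones, but are neither listed nor needed, are in the scene too. Leave any green look-alike of the block alone.

How it is judged:
By the outcome, as a careful person would: the job done as asked, in the order asked, and still so for the second after the job is handed in, with the robot touching nothing.
It also fails if it takes over 61 s, if anything falls off the work surface, if the arm or the gripper's body presses on something with over 40 N, if the wrist force passes 120 N, or if a joint passes its speed limit or range.

## Working session

There is one attempt and no reset: what is moved stays moved. The work goes in short steps, Python scripts to look and compute and a shell command to move; the robot and the scene stay as the last step left them, time stands still between calls to the robot, and variables do not carry over. Pictures are saved under pics/ and viewed, and the job is handed in when it is done.

```bash
mkdir -p pics; ls; python3 - <<'E'
from rig import get_state,get_image,grasp_offset
import cv2,numpy as np
print(grasp_offset);s=get_state();print(s)
for n in("scene","top"):
    d=get_image(n);cv2.imwrite(f"pics/{n}0.png",d["color"]);print(d["mtx"],d["R"],d["t"])
E
```

```text
pics
0.0187
{'clock': 0.0, 'qpos': array([ 1.03403383e+00,  2.76573103e-01,  1.50610753e+00,  1.15005722e-05,
        1.36066084e+00, -1.20962722e-01]), 'qd': array([ 0.00052533, -0.00049429,  0.00228776, -0.00149047,  0.0010238 ,
       -0.00119115]), 'effort': array([-9.23202679e-04, -4.16788673e+01, -2.45800066e+01, -2.81278144e-04,
        1.11676924e-02,  1.73088517e-05]), 'position': array([0.23197737, 0.52557894, 0.23046237]), 'ee_rot': array([-0.69129601,  0.69246377, -0.14615494,  0.14574803]), 'contact_force': array([-0.1198782 ,  0.30939701,  1.05106266]), 'moment': array([ 0.01701886,  0.02777034, -0.00454048]), 'width': 0.08533571031445923}
[[593.61470001   0.         327.50532072]
 [  0.         593.61470001 232.77069768]
 [  0.           0.           1.        ]] [[ 0.63420332 -0.77313254  0.00722714]
 [-0.42082282 -0.35301385 -0.83563711]
 [ 0.64860952  0.52692248 -0.54923437]] [-0.36818663  0.35003865  1.39636151]
[[507.42529998   0.         314.4375395 ]
 [  0.         507.42529998 237.4536162 ]
 [  0.           0.           1.        ]] [[ 0.02317271 -0.99972387 -0.0038989 ]
 [-0.99502011 -0.02268516 -0.09705855]
 [ 0.0969433   0.0061286  -0.99527104]] [-0.02915801  0.59278865  1.19613018]
```

View pics/scene0.png

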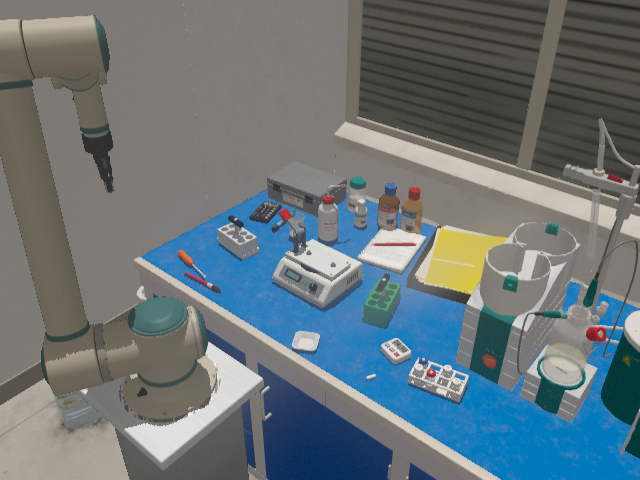

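View pics/top0.png

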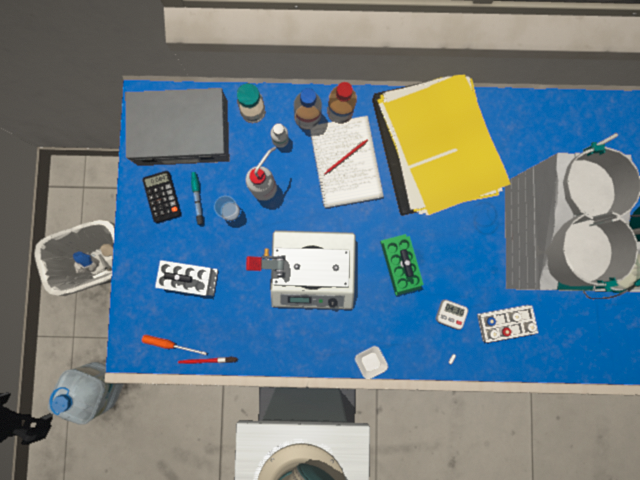

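The block is the bare-metal one with the black T-handle, at (186,278) in top and (238,238) in scene. The other candidate, the green one at (403,264), is the look-alike. The shaker is at (313,268) in top, with its red lever at (258,263). I'll enlarge these to confirm.

```bash
python3 - <<'E'
import cv2,numpy as np
t=cv2.imread("pics/top0.png");s=cv2.imread("pics/scene0.png")
cv2.imwrite("pics/c1.png",cv2.resize(t[215:325,145:365],None,fx=3.6,fy=3.6,interpolation=cv2.INTER_CUBIC))
cv2.imwrite("pics/c2.png",cv2.resize(s[190:310,205:365],None,fx=5,fy=5,interpolation=cv2.INTER_CUBIC))
E
```

```text
(no output)
```

View pics/c1.png

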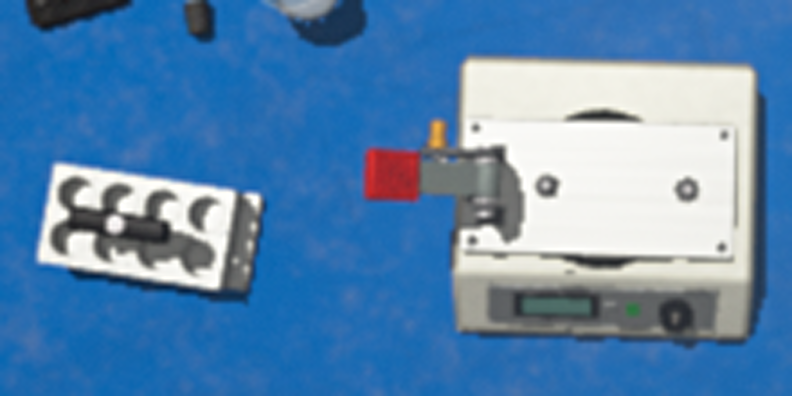

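View pics/c2.png

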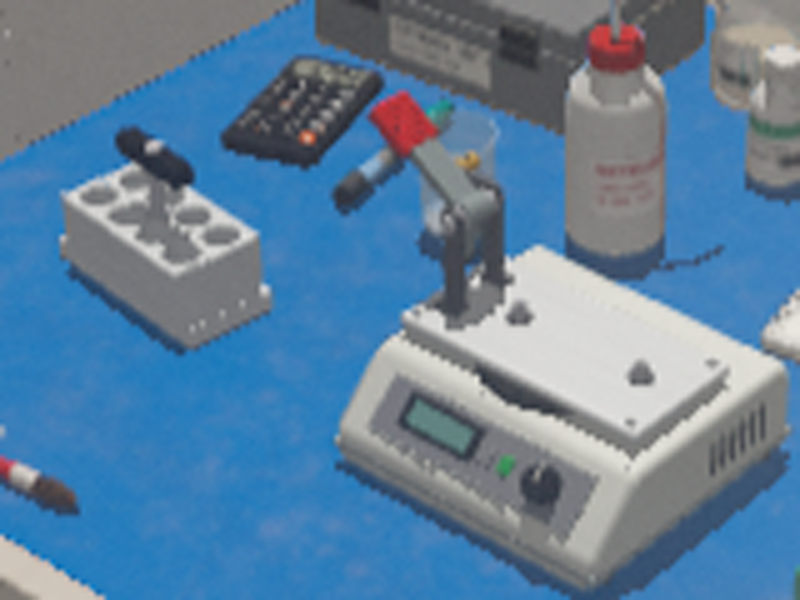

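The crop confirms it. The bare aluminium block (2x4 wells, T-handle bar, foot ledges) is at the left, and the empty platform with two pegs and the raised red lever pointing +y is at the right. Next I'll fit their poses from both cameras.

```bash
cat > h.py <<'E'
import numpy as np,cv2
from rig import get_state,get_image
from scipy.optimize import least_squares
from scipy.spatial.transform import Rotation as Ro
def proj(d,X):
    c=np.asarray(X)@d["R"].T+d["t"]; p=c@d["mtx"].T; return p[:,:2]/p[:,2:]
def unc(pts,s,ox,oy): return (np.array(pts,float)+.5)/s-.5+np.array([ox,oy])
def fit(obs,x0):
    # obs: list of (cam,local pts,pix)
    def r(p):
        Rz=Ro.from_euler('z',p[2]).as_matrix()
        return np.concatenate([(proj(d,np.array(L)@Rz.T+[p[0],p[1],0])-px).ravel() for d,L,px in obs])
    o=least_squares(r,x0,loss='soft_l1'); return o.x,r(o.x).reshape(-1,2)
def rot(s): 
    q=s["ee_rot"]; return Ro.from_quat([q[1],q[2],q[3],q[0]]).as_matrix()
E
python3 - <<'E'
from h import *
np.set_printoptions(precision=4,suppress=True)
T=get_image("top");S=get_image("scene")
pl=[[.043,.1,.078],[.043,-.076,.078],[-.043,-.076,.078],[-.043,.1,.078],[0,.045,.0905],[0,-.045,.0905]]
a=unc([(466,122),(737,125),(733,260),(463,255),(547,185),(687,188)],3.6,145,215)
b=unc([(540,247),(727,370),(635,440),(405,317),(519,304),(641,366)],5,205,190)
for o in ([(T,pl,a)],[(S,pl,b)],[(T,pl,a),(S,pl,b)]):
    x,r=fit(o,[.5,0.,0]);print("shaker",x,np.abs(r).mean());
print(r)
bt=[[.032,.06,.05],[.032,-.06,.05],[-.032,-.06,.05],[-.032,.06,.05],[0,0,.1],[.032,-.069,.014],[-.032,-.069,.014]]
a=unc([(55,163),(236,190),(220,290),(38,262),(116,223),(262,195),(246,297)],3.6,145,215)
bs=[[-.032,.06,.05],[-.032,-.06,.05],[.032,-.06,.05],[.032,.06,.05],[0,0,.1]]
b=unc([(65,193),(182,275),(260,236),(148,155),(153,147)],5,205,190)
for o in ([(T,bt,a)],[(S,bs,b)],[(T,bt,a),(S,bs,b)]):
    x,r=fit(o,[.5,0.3,0]);print("block",x,np.abs(r).mean())
print(r)
s=get_state();print(rot(s))
E
```

```text
shaker [ 0.5196 -0.0217  0.0068] 0.4613354740825386
shaker [ 0.5185 -0.0267 -0.0533] 1.1032754191041363
shaker [ 0.5196 -0.0227 -0.0025] 1.0092291236314306
[[-0.1137 -0.9398]
 [ 0.7176  0.1552]
 [ 1.121   0.0403]
 [-0.5319 -0.5489]
 [ 0.409   0.5546]
 [ 1.0034  0.7308]
 [-8.8336  0.7744]
 [ 0.818  -1.2335]
 [-0.1405 -0.8998]
 [-1.6724 -0.4127]
 [-0.215  -0.8791]
 [-0.1596 -1.3166]]
block [ 0.4894  0.292  -0.1284] 0.42449977041885184
block [ 0.4915  0.2903 -0.1327] 0.3717813428131819
block [ 0.49    0.2916 -0.1323] 0.45691045646352535
[[ 0.6593 -0.0288]
 [ 0.322   0.3326]
 [ 0.0129 -0.4882]
 [ 0.3819 -0.6632]
 [ 0.4389  0.2315]
 [-0.1791  0.0749]
 [-0.3166 -2.0793]
 [-0.8724  0.3048]
 [-1.5626 -0.0941]
 [-0.1555 -0.2561]
 [-0.6802  0.559 ]
 [-0.0714 -0.2005]]
[[ 0.9148 -0.0005  0.4039]
 [-0.4039 -0.0009  0.9148]
 [-0.0001 -1.     -0.0011]]
```

```bash
cat >> h.py <<'E'
def rel(pos,yaw,s=None):
    """shift cm / turn units to bring TCP to pos with tool down, tool z at angle yaw"""
    s=s or get_state(); R=rot(s)
    z=np.array([np.cos(yaw),np.sin(yaw),0]);y=np.array([0,0,-1.]);x=np.cross(y,z)
    G=np.c_[x,y,z]
    t=R.T@(np.array(pos)-s["position"])*100
    rv=np.degrees(Ro.from_matrix(R.T@G).as_rotvec())/8
    print("rel",np.round(t,2),np.round(rv,3)," pos",np.round(s["position"],4),"clock",s["clock"],"w",round(s["width"],4),"F",np.round(s["contact_force"],1))
E
python3 - <<'E'
from h import *
np.set_printoptions(precision=4,suppress=True)
T=get_image("top");S=get_image("scene")
pl=[[.043,.1,.078],[.043,-.076,.078],[-.043,-.076,.078],[-.043,.1,.078],[0,.045,.0905],[0,-.045,.0905]]
a=unc([(466,122),(737,125),(733,260),(463,255),(547,185),(687,188)],3.6,145,215)
b=unc([(540,247),(727,370),(635,440),(405,317),(519,304),(641,366)],5,205,190)
for o in ([(S,pl[1:],b[1:])],[(T,pl,a),(S,pl[1:],b[1:])]):
    x,r=fit(o,[.5,0.,0]);print("shaker",x,np.abs(r).mean());
print(r.T)
rel([.490,.2915,.17],-.132)
rel([.490,.2915,.073],-.132)
E
```

```text
shaker [ 0.5169 -0.0262 -0.0228] 0.36650783618856053
shaker [ 0.5193 -0.0225  0.0031] 0.6401056960875128
[[-0.2951  0.5482  1.1592 -0.5062  0.3351  0.9355  0.7324 -0.0885 -1.8553
  -0.3832 -0.215 ]
 [-0.572   0.1003 -0.0106 -0.1711  0.797   0.7531 -1.3058 -0.9078 -0.2687
  -0.8135 -1.3287]]
rel [ 33.05   6.1  -11.02] [0.004 9.217 0.002]  pos [0.2322 0.5259 0.231 ] clock 0.3 w 0.0854 F [-0.2  0.2 -0.2]
rel [ 33.05  15.8  -11.01] [0.004 9.217 0.002]  pos [0.2322 0.5259 0.231 ] clock 0.3 w 0.0854 F [-0.2  0.2 -0.2]
```

```bash
python3 -m jog '[0,33.05,6.1,-11.02,0,9.22,0, 0,33.05,6.1,-11.02,0,9.22,0, 0,33.05,6.1,-11.02,0,9.22,0, 0,33.05,6.1,-11.02,0,9.22,0, 0,33.05,6.1,-11.02,0,9.22,0, 0,33.05,6.1,-11.02,0,9.22,0, 0,33.05,6.1,-11.02,0,9.22,0, 0,33.05,6.1,-11.02,0,9.22,0, 0,33.05,6.1,-11.02,0,9.22,0, 0,33.05,6.1,-11.02,0,9.22,0]' 40
python3 - <<'E'
from h import *
rel([.490,.2915,.073],-.132)
for n in("scene","top"): 
    d=get_image(n)["color"]
    d=d[150:310,180:390] if n=="scene" else d[215:325,145:365]
    cv2.imwrite(f"pics/{n}1.png",cv2.resize(d,None,fx=3.6,fy=3.6,interpolation=cv2.INTER_CUBIC))
E
```

```text
clock: 1.55
position: [0.4897, 0.2923, 0.1705]
ee_rot: [-0.467, 0.466, -0.531, 0.531]
contact_force: [-0.5, -0.2, 0.0]
width: 0.0852
rel [0.07 9.75 0.04] [-0.002  0.015 -0.002]  pos [0.4897 0.2923 0.1705] clock 1.55 w 0.0852 F [-0.5 -0.2  0. ]
```

View pics/scene1.png

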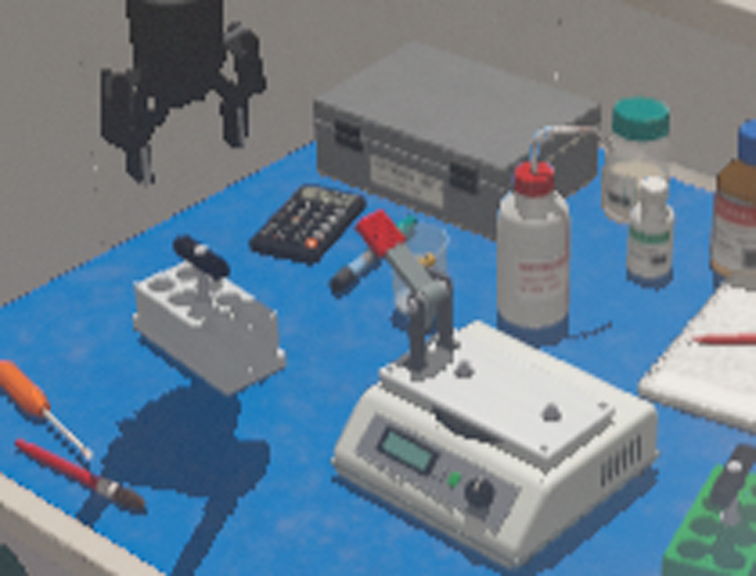

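View pics/top1.png

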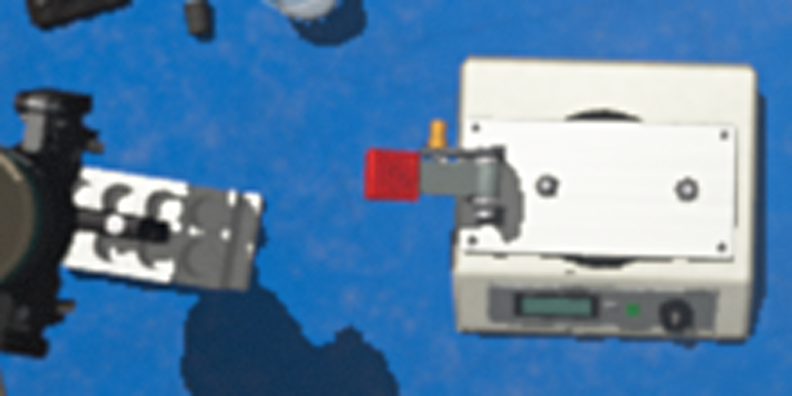

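The jaws straddle the bar across its width. In the scene crop the fingers at (140,170) and (235,130) are above the handle at (200,255). Now I'll descend and grip.

```bash
python3 -m jog '[0,0.05,4,0.04,0,0,0, 0,0.05,7,0.04,0,0,0, 0,0.05,9,0.04,0,0,0, 0,0.05,9.75,0.04,0,0,0, 0,0.05,9.75,0.04,0,0,0, 150,0.05,9.75,0.04,0,0,0, 190,0.05,9.75,0.04,0,0,0, 255,0.05,9.75,0.04,0,0,0, 255,0.05,9.75,0.04,0,0,0, 255,0.05,9.75,0.04,0,0,0, 255,0.05,9.75,0.04,0,0,0, 255,0.05,9.75,0.04,0,0,0]' 60

```

```text
clock: 3.15
position: [0.4913, 0.2912, 0.0732]
ee_rot: [-0.466, 0.465, -0.532, 0.532]
contact_force: [1.9, -1.3, 2.9]
width: 0.0152
```

```bash
python3 -m jog '[255,0,-0.5,0,0,0,0, 255,0,-2,0,0,0,0, 255,0,-5,0,0,0,0, 255,0,-9,0,0,0,0, 255,0,-13,0,0,0,0, 255,0,-17,0,0,0,0, 255,0,-19.5,0,0,0,0, 255,0,-20.5,0,0,0,0, 255,0,-20.5,0,0,0,0, 255,0,-20.5,0,0,0,0]' 80
python3 - <<'E'
from h import *
rel([.5193,-.0225,.28],0.003)
for n in("scene",): 
    d=get_image(n)["color"]
    d=d[90:270,160:370]
    cv2.imwrite(f"pics/{n}2.png",cv2.resize(d,None,fx=3.3,fy=3.3,interpolation=cv2.INTER_CUBIC))
E
```

```text
clock: 4.4
position: [0.4894, 0.2908, 0.2761]
ee_rot: [0.465, -0.467, 0.532, -0.532]
contact_force: [-0.3, 0.5, -7.5]
width: 0.0147
rel [30.66 -0.36  7.1 ] [ 0.024 -0.969  0.011]  pos [0.4894 0.2908 0.2761] clock 4.4 w 0.0147 F [-0.3  0.5 -7.5]
```

View pics/scene2.png

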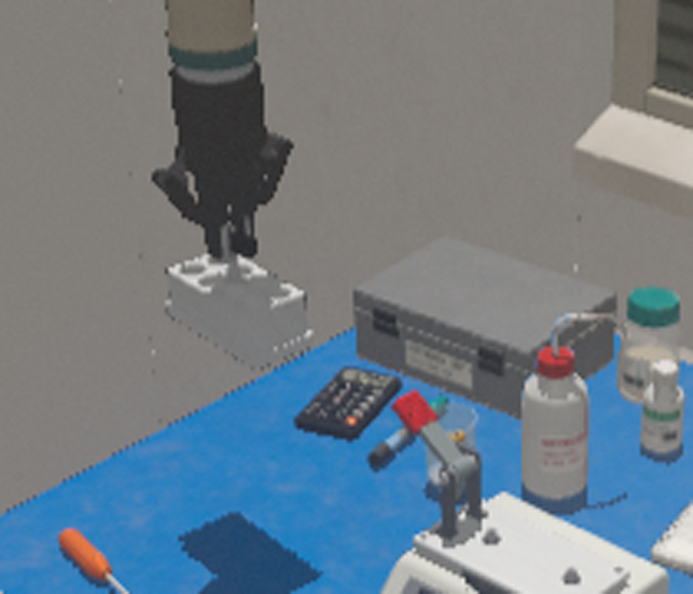

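The block is held level, with -7.5 N on the wrist. I'll carry it over the seat at a safe height.

```bash
python3 -m jog '[255,1,-1.5,0.2,0,0,0, 255,4,-1.5,0.9,0,-0.1,0, 255,8,-1.5,1.9,0,-0.2,0, 255,12,-1.5,2.8,0,-0.4,0, 255,16,-1.5,3.7,0,-0.5,0, 255,20,-1.5,4.6,0,-0.6,0, 255,24,-1.5,5.6,0,-0.8,0, 255,27.5,-1.5,6.4,0,-0.9,0, 255,29.8,-1.5,6.9,0,-0.97,0, 255,30.7,-1.5,7.1,0,-0.97,0, 255,30.7,-1.5,7.1,0,-0.97,0, 255,30.7,-1.5,7.1,0,-0.97,0]'
python3 - <<'E'
from h import *
rel([.5193,-.0225,.20],0.003)
for n in("scene","top"): 
    d=get_image(n)["color"]; cv2.imwrite(f"pics/{n}3f.png",d)
    d=d[130:310,220:400] if n=="scene" else d[215:325,225:385]
    cv2.imwrite(f"pics/{n}3.png",cv2.resize(d,None,fx=5 if n=="top" else 3.3,fy=5 if n=="top" else 3.3,interpolation=cv2.INTER_CUBIC))
E
```

```text
clock: 5.95
position: [0.5201, -0.0215, 0.293]
ee_rot: [0.501, -0.501, 0.499, -0.499]
contact_force: [-0.3, 1.0, -6.9]
width: 0.0147
rel [ 0.1   9.3  -0.08] [ 0.     0.005 -0.007]  pos [ 0.5201 -0.0215  0.293 ] clock 5.95 w 0.0147 F [-0.3  1.  -6.9]
```

View pics/scene3.png

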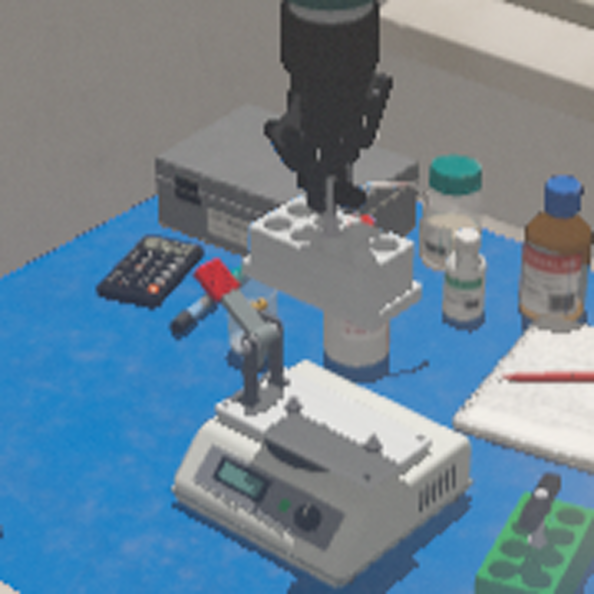

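View pics/top3.png

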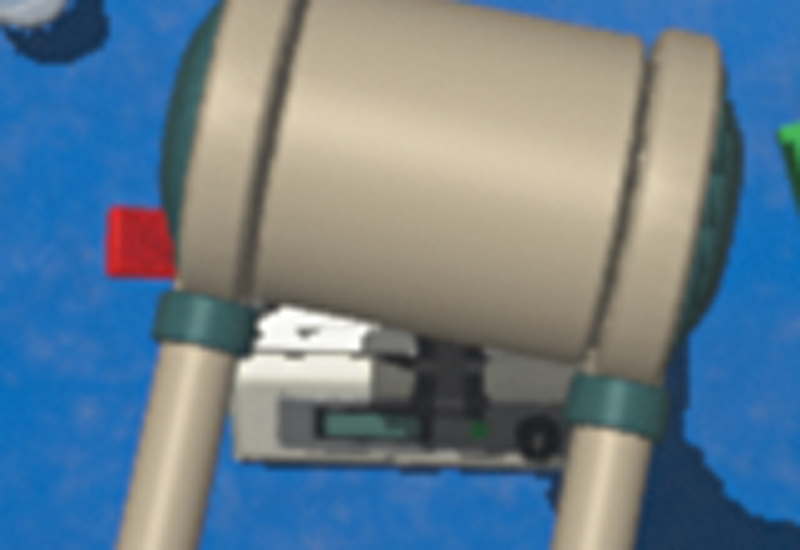

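The scene crop shows the block level above the platform, with the pegs visible at (293,403) and (373,443). The wrist hides the top view. I'll refine the peg position from the first, unobstructed pictures.

```bash
python3 - <<'E'
import cv2,numpy as np
t=cv2.imread("pics/top0.png");s=cv2.imread("pics/scene0.png");s3=cv2.imread("pics/scene3f.png")
A=cv2.resize(t[245:285,265:355],None,fx=8,fy=8,interpolation=cv2.INTER_CUBIC)   #720x320
B=cv2.resize(s[240:275,295:345],None,fx=8,fy=8,interpolation=cv2.INTER_CUBIC)  #400x280
C=cv2.resize(t[260:295,150:220],None,fx=5,fy=8,interpolation=cv2.INTER_CUBIC)
im=np.zeros((600,750,3),np.uint8);im[:320,:720]=A;im[320:,:400]=B;im[320:,400:]=C
cv2.imwrite("pics/z.png",im)
cv2.imwrite("pics/z3.png",cv2.resize(s3[185:285,285:360],None,fx=8,fy=6,interpolation=cv2.INTER_CUBIC))
E
```

```text
(no output)
```

View pics/z.png

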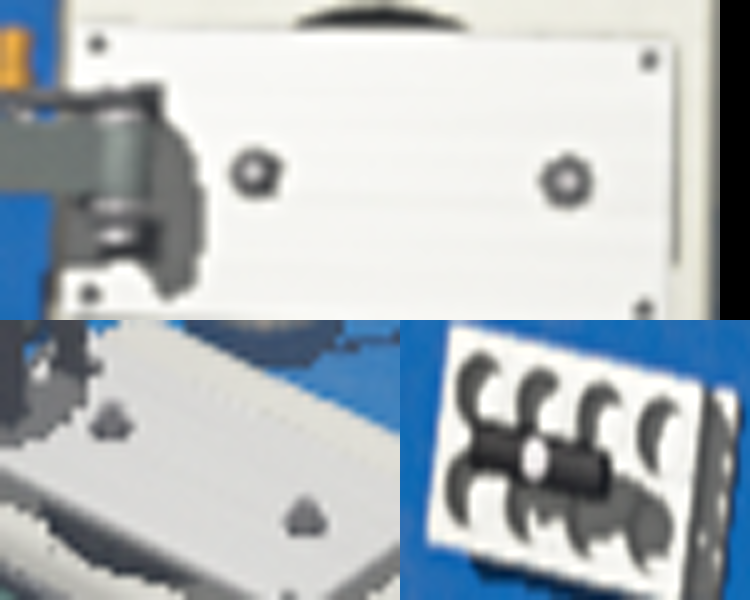

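View pics/z3.png

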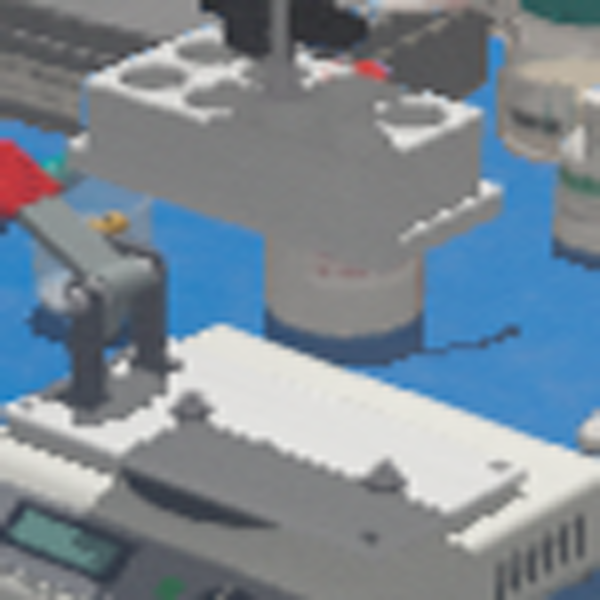

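```bash
python3 - <<'E'
from h import *
np.set_printoptions(precision=4,suppress=True)
T=get_image("top");S=get_image("scene")
def back(d,p,z):
    r=d["R"].T@np.linalg.solve(d["mtx"],[p[0],p[1],1]); c=-d["R"].T@d["t"]; return c+r*(z-c[2])/r[2]
a=[((257+.5)/8-.5+265,(172+.5)/8-.5+245),((567+.5)/8-.5+265,(182+.5)/8-.5+245)]
b=[((110+.5)/8-.5+295,(403-320+.5)/8-.5+240),((305+.5)/8-.5+295,(498-320+.5)/8-.5+240)]
A=[back(T,p,.0905) for p in a];B=[back(S,p,.0905) for p in b]
for P in (A,B): print(P,"mean",np.mean(P,0),"len",np.linalg.norm(P[0]-P[1]),"yaw",np.arctan2(-(P[0]-P[1])[0],(P[0]-P[1])[1]))
bt=((535-400+.5)/5-.5+150,(458-320+.5)/8-.5+260)
print("post top",back(T,bt,.1))
bs=((153.5)/5-.5+205,(147.5)/5-.5+190); print("post scene",back(S,bs,.1))
# held block in scene: body top corners, z = underside+.05, TCP z .293 -> underside .2197
h=.293+.0187-.092
L=[[-.032,.06,.05],[-.032,-.06,.05],[.032,-.06,.05]]
rel([.52,-.02,.2],0)
E
```

```text
[array([0.5209, 0.023 , 0.0905]), array([ 0.52  , -0.0653,  0.0905])] mean [ 0.5205 -0.0211  0.0905] len 0.08835324600747096 yaw -0.009198941611154211
[array([0.5184, 0.0207, 0.0905]), array([ 0.5183, -0.0688,  0.0905])] mean [ 0.5184 -0.0241  0.0905] len 0.08943510590194695 yaw -0.00013508032920167575
post top [0.49   0.2932 0.1   ]
post scene [0.4894 0.2906 0.1   ]
rel [-0.17  9.28 -0.02] [ 0.     0.031 -0.002]  pos [ 0.5202 -0.0217  0.2928] clock 6.15 w 0.0144 F [-0.3  0.4 -7.3]
```

```bash
python3 -m jog '[255,0.18,2,-0.09,0,0.03,0, 255,0.18,5,-0.09,0,0.03,0, 255,0.18,8,-0.09,0,0.03,0, 255,0.18,10,-0.09,0,0.03,0, 255,0.18,11.3,-0.09,0,0.03,0, 255,0.18,12,-0.09,0,0.03,0, 255,0.18,12,-0.09,0,0.03,0, 255,0.18,12,-0.09,0,0.03,0]'
python3 - <<'E'
from h import *
rel([.5193,-.0235,.1638],0.0)
d=get_image("scene")["color"]
cv2.imwrite("pics/s4.png",cv2.resize(d[190:290,270:370],None,fx=6,fy=6,interpolation=cv2.INTER_CUBIC))
E
```

```text
clock: 7.15
position: [0.5201, -0.0244, 0.1736]
ee_rot: [-0.5, 0.499, -0.5, 0.501]
contact_force: [0.4, 0.0, -7.4]
width: 0.0145
rel [-0.09  0.98 -0.08] [-0.014 -0.008  0.002]  pos [ 0.5201 -0.0244  0.1736] clock 7.15 w 0.0145 F [ 0.4  0.  -7.4]
```

View pics/s4.png

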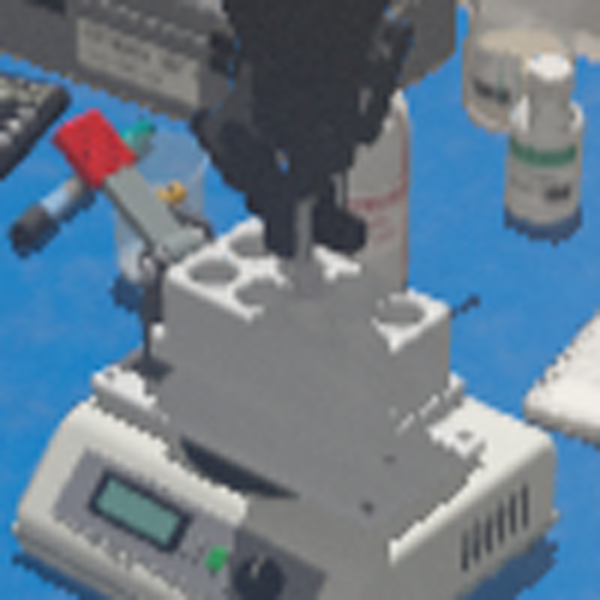

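It shows the block centred above the platform and clear of the cheeks. Next is a slow descent, watching the force.

```bash
python3 -m jog '[255,-0.05,0.3,-0.04,0,0,0, 255,-0.05,0.6,-0.04,0,0,0, 255,-0.05,0.8,-0.04,0,0,0, 255,-0.05,0.8,-0.04,0,0,0]'
python3 -m jog '[255,0,0.1,0,0,0,0, 255,0,0.2,0,0,0,0, 255,0,0.2,0,0,0,0]'
python3 -m jog '[255,0,0.1,0,0,0,0, 255,0,0.2,0,0,0,0, 255,0,0.2,0,0,0,0]'
```

```text
clock: 7.7
position: [0.5188, -0.0238, 0.1645]
ee_rot: [0.5, -0.5, 0.5, -0.5]
contact_force: [0.2, -0.5, -7.9]
width: 0.0144
clock: 8.07
position: [0.5189, -0.0238, 0.1627]
ee_rot: [0.5, -0.5, 0.5, -0.5]
contact_force: [-0.7, -0.6, -7.1]
width: 0.0144
clock: 8.45
position: [0.5191, -0.0238, 0.1608]
ee_rot: [-0.5, 0.5, -0.5, 0.5]
contact_force: [-0.8, 0.6, -6.7]
width: 0.0146
```

```bash
python3 -m jog '[255,0,0.1,0,0,0,0, 255,0,0.2,0,0,0,0, 255,0,0.2,0,0,0,0]'
python3 -m jog '[255,0,0.1,0,0,0,0, 255,0,0.2,0,0,0,0, 255,0,0.2,0,0,0,0]'
python3 -m jog '[255,0,0.1,0,0,0,0, 255,0,0.2,0,0,0,0, 255,0,0.2,0,0,0,0]'
```

```text
clock: 8.82
position: [0.5195, -0.0237, 0.159]
ee_rot: [-0.5, 0.499, -0.5, 0.501]
contact_force: [0.3, 0.6, -5.6]
width: 0.0147
clock: 9.2
position: [0.5197, -0.0237, 0.1569]
ee_rot: [-0.5, 0.499, -0.5, 0.501]
contact_force: [2.0, 1.2, -6.7]
width: 0.0142
clock: 9.57
position: [0.5196, -0.0237, 0.1549]
ee_rot: [-0.5, 0.499, -0.5, 0.501]
contact_force: [3.0, 1.4, -6.3]
width: 0.0146
```

The pegs are entering, with a small +x side push. I'll ease the block that way and continue.

```bash
python3 -m jog '[255,-0.01,0,0.05,0,0,0, 255,-0.01,0.1,0.05,0,0,0, 255,-0.01,0.2,0.05,0,0,0, 255,-0.01,0.2,0.05,0,0,0]'
python3 -m jog '[255,0,0.1,0,0,0,0, 255,0,0.15,0,0,0,0, 255,0,0.15,0,0,0,0]'
```

```text
clock: 10.07
position: [0.5197, -0.0237, 0.1528]
ee_rot: [-0.5, 0.5, -0.5, 0.5]
contact_force: [4.7, 1.4, -6.1]
width: 0.0147
clock: 10.45
position: [0.5199, -0.0235, 0.1517]
ee_rot: [-0.5, 0.499, -0.5, 0.5]
contact_force: [4.3, 2.4, -2.8]
width: 0.0145
```

```bash
python3 -m jog '[255,-0.02,0.05,0.06,0,0,0, 255,-0.02,0.1,0.06,0,0,0, 255,-0.02,0.1,0.06,0,0,0]'
python3 -m jog '[255,0,0.1,0,0,0,0, 255,0,0.1,0,0,0,0]'
```

```text
clock: 10.82
position: [0.5205, -0.0232, 0.1513]
ee_rot: [-0.5, 0.499, -0.5, 0.5]
contact_force: [2.5, 4.3, 3.6]
width: 0.0147
clock: 11.08
position: [0.5208, -0.0232, 0.1512]
ee_rot: [-0.5, 0.499, -0.5, 0.501]
contact_force: [2.1, 4.2, 8.9]
width: 0.014
```

The height has stopped at 0.151, which is the expected home height, and the force is rising solidly. I'll release, go straight up and look.

```bash
python3 -m jog '[150,0,0,0,0,0,0, 100,0,0,0,0,0,0, 60,0,0,0,0,0,0, 60,0,0,0,0,0,0, 60,0,0,0,0,0,0, 60,0,-1,0,0,0,0, 60,0,-4,0,0,0,0, 60,0,-9,0,0,0,0, 60,0,-14,0,0,0,0, 60,0,-14,0,0,0,0]' 40
python3 - <<'E'
from h import *
rel([.5193,-.0235,.3],0.0)
d=get_image("scene")["color"]
cv2.imwrite("pics/s5.png",cv2.resize(d[190:290,270:370],None,fx=6,fy=6,interpolation=cv2.INTER_CUBIC))
E
```

```text
clock: 12.32
position: [0.5226, -0.0239, 0.2946]
ee_rot: [-0.502, 0.498, -0.497, 0.503]
contact_force: [-0.6, 0.1, -0.6]
width: 0.0651
rel [-0.04 -0.55 -0.32] [-0.075 -0.007  0.013]  pos [ 0.5226 -0.0239  0.2946] clock 12.325 w 0.0651 F [-0.6  0.1 -0.6]
```

View pics/s5.png

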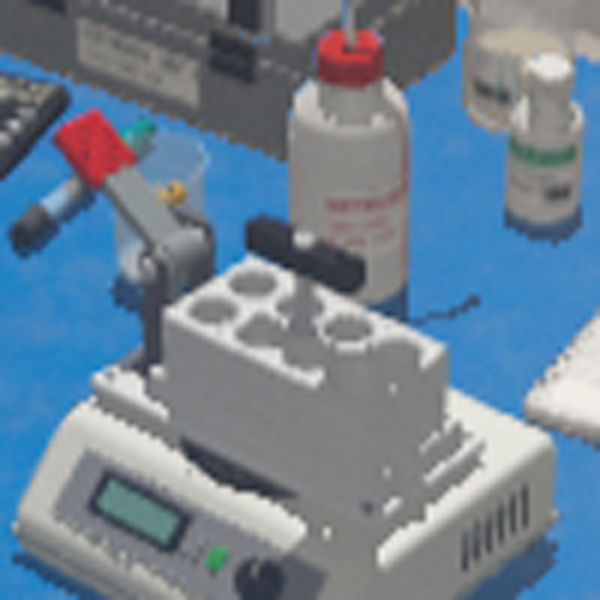

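The block sits flat on the platform in the crop, and the red pad is still raised at (95,145). Now I'll shut the jaws and go above the pad.

```bash
python3 -m jog '[150,-4,-0.5,-0.2,0,0,0, 255,-8,-0.5,-0.2,0,0,0, 255,-12,0,-0.2,0,0,0, 255,-14.2,3,-0.2,0,0,0, 255,-14.2,6,-0.2,0,0,0, 255,-14.2,7,-0.2,0,0,0, 255,-14.2,7,-0.2,0,0,0, 255,-14.2,7,-0.2,0,0,0, 255,-14.2,7,-0.2,0,0,0]' 60
python3 - <<'E'
from h import *
rel([.5203,.118,.187],0.0)
d=get_image("scene")["color"]
cv2.imwrite("pics/s6.png",cv2.resize(d[160:280,230:370],None,fx=5,fy=5,interpolation=cv2.INTER_CUBIC))
E
```

```text
clock: 13.5
position: [0.519, 0.1183, 0.2204]
ee_rot: [-0.5, 0.499, -0.5, 0.501]
contact_force: [-0.0, -1.1, 1.3]
width: 0.0002
rel [0.03 3.34 0.13] [-0.016 -0.012 -0.002]  pos [0.519  0.1183 0.2204] clock 13.5 w 0.0002 F [-0.  -1.1  1.3]
```

View pics/s6.png

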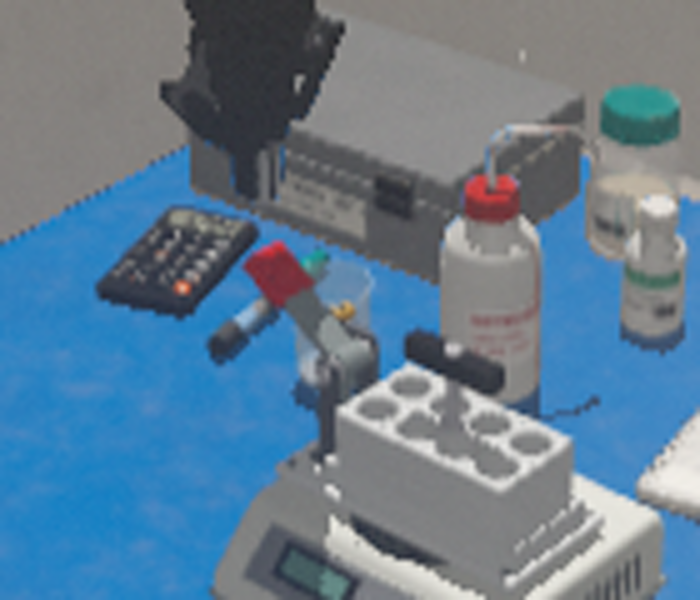

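The shut fingertips, at (250,195), are above the red pad at (280,270). Pressing down now.

```bash
python3 -m jog '[255,0.3,1.5,0.1,0,0,0, 255,0.3,2.8,0.1,0,0,0, 255,0.3,3.6,0.1,0,0,0, 255,0.3,4.2,0.1,0,0,0, 255,0.3,4.2,0.1,0,0,0]'
python3 -m jog '[255,0,0.5,0,0,0,0, 255,0,1,0,0,0,0, 255,0,1.5,0,0,0,0, 255,0,1.5,0,0,0,0]'
```

```text
clock: 14.18
position: [0.5191, 0.1152, 0.1768]
ee_rot: [0.499, -0.5, 0.5, -0.5]
contact_force: [-0.4, -0.5, 0.5]
width: -0.0001
clock: 14.68
position: [0.5194, 0.1158, 0.1623]
ee_rot: [0.5, -0.499, 0.5, -0.5]
contact_force: [0.7, 0.5, 2.9]
width: 0.0001
```

```bash
python3 -m jog '[255,0,0.5,0,0,0,0, 255,0,1,0,0,0,0, 255,0,1.3,0,0,0,0, 255,0,1.3,0,0,0,0]'
python3 - <<'E'
from h import *
d=get_image("scene")["color"]
cv2.imwrite("pics/s7.png",cv2.resize(d[160:280,230:370],None,fx=5,fy=5,interpolation=cv2.INTER_CUBIC))
E
```

```text
clock: 15.18
position: [0.5186, 0.115, 0.1486]
ee_rot: [-0.499, 0.5, -0.5, 0.5]
contact_force: [-0.5, -0.3, -0.4]
width: 0.0001
```

View pics/s7.png

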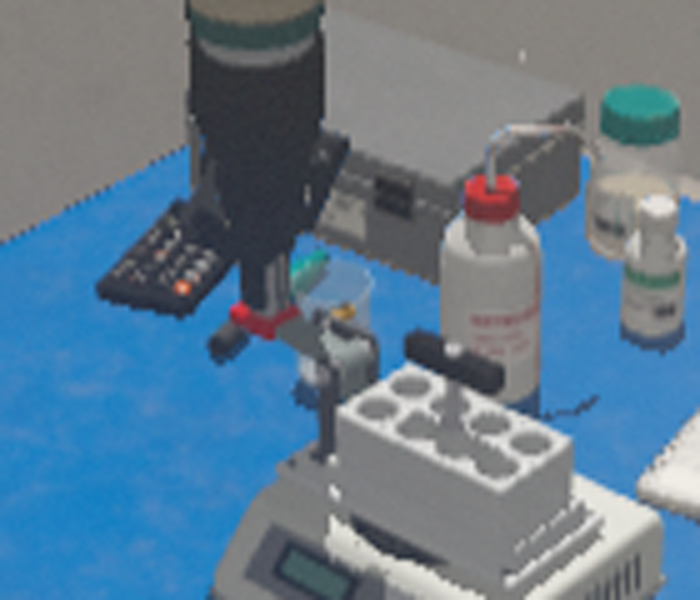

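The pad is nearly level under the fingertips at (265,315). Pressing on in small steps through the detent.

```bash
python3 -m jog '[255,0,0.2,0,0,0,0, 255,0,0.4,0,0,0,0, 255,0,0.4,0,0,0,0]'
python3 -m jog '[255,0,0.1,0,0,0,0, 255,0,0.2,0,0,0,0, 255,0,0.2,0,0,0,0]'
python3 -m jog '[255,0,0.1,0,0,0,0, 255,0,0.15,0,0,0,0, 255,0,0.15,0,0,0,0]'
```

```text
clock: 15.6
position: [0.5191, 0.1154, 0.145]
ee_rot: [0.5, -0.5, 0.5, -0.5]
contact_force: [0.1, 0.2, 0.7]
width: 0.0001
clock: 15.98
position: [0.5194, 0.1156, 0.1434]
ee_rot: [-0.5, 0.5, -0.5, 0.5]
contact_force: [-0.3, -0.4, 1.8]
width: -0.0001
clock: 16.35
position: [0.5194, 0.1157, 0.1419]
ee_rot: [0.5, -0.5, 0.5, -0.5]
contact_force: [-0.6, 0.5, 1.0]
width: 0.0003
```

```bash
python3 -m jog '[255,0,0.1,0,0,0,0, 255,0,0.15,0,0,0,0, 255,0,0.15,0,0,0,0]'
python3 -m jog '[255,0,0.1,0,0,0,0, 255,0,0.15,0,0,0,0, 255,0,0.15,0,0,0,0]'
python3 - <<'E'
from h import *
d=get_image("scene")["color"]
cv2.imwrite("pics/s8.png",cv2.resize(d[180:280,250:350],None,fx=6,fy=6,interpolation=cv2.INTER_CUBIC))
E
```

```text
clock: 16.73
position: [0.5194, 0.1157, 0.1403]
ee_rot: [0.5, -0.5, 0.5, -0.5]
contact_force: [0.3, 2.3, 1.8]
width: 0.0002
clock: 17.1
position: [0.5195, 0.1157, 0.1397]
ee_rot: [-0.5, 0.499, -0.5, 0.5]
contact_force: [-0.8, 1.6, 7.2]
width: 0.0004
```

View pics/s8.png

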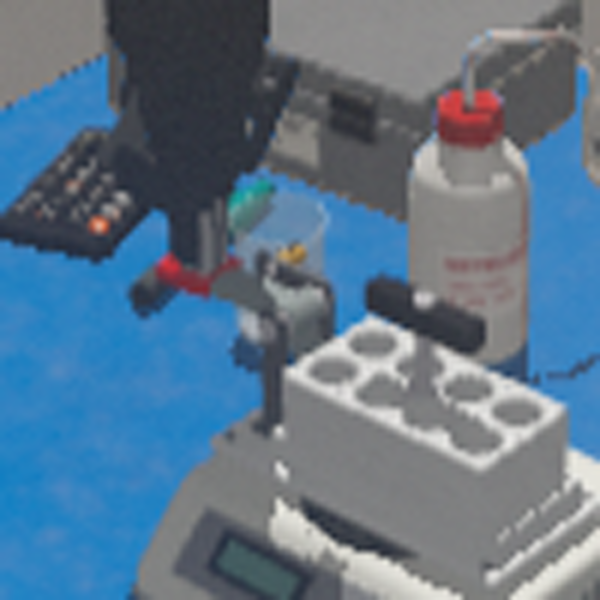

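```bash
python3 -m jog '[255,0,0.1,0,0,0,0, 255,0,0.1,0,0,0,0]'
python3 -m jog '[255,0,0.1,0,0,0,0, 255,0,0.1,0,0,0,0]'
python3 -m jog '[255,0,0.1,0,0,0,0, 255,0,0.1,0,0,0,0]'
```

```text
clock: 17.4
position: [0.5195, 0.1157, 0.1394]
ee_rot: [-0.5, 0.499, -0.5, 0.501]
contact_force: [-2.0, 1.6, 10.6]
width: 0.0
clock: 17.65
position: [0.5196, 0.1157, 0.1392]
ee_rot: [-0.5, 0.499, -0.5, 0.501]
contact_force: [-2.9, 1.7, 14.9]
width: 0.0001
clock: 17.9
position: [0.5196, 0.1157, 0.1389]
ee_rot: [-0.5, 0.499, -0.5, 0.501]
contact_force: [-4.9, 1.1, 19.4]
width: -0.0
```

The lever is stiff at 0.139, which matches the end-stop height. I'll lift off and check that it stays down.

```bash
python3 -m jog '[255,0,-1,0,0,0,0, 255,0,-3,0,0,0,0, 255,0,-7,0,0,0,0, 255,-3,-11,0,0,0,0, 255,-8,-14,0,0,0,0, 255,-14,-14,0,0,0,0, 255,-18,-14,0,0,0,0, 255,-18,-14,0,0,0,0]'
python3 - <<'E'
from h import *
for n in("scene","top"):
    d=get_image(n)["color"]
    cv2.imwrite(f"pics/{n}9f.png",d)
    d=d[180:300,230:370] if n=="scene" else d[215:325,205:365]
    cv2.imwrite(f"pics/{n}9.png",cv2.resize(d,None,fx=5,fy=5,interpolation=cv2.INTER_CUBIC))
E
```

```text
clock: 18.9
position: [0.519, 0.2976, 0.2747]
ee_rot: [-0.5, 0.501, -0.499, 0.499]
contact_force: [-0.2, -0.8, -0.4]
width: -0.0
```

View pics/scene9.png

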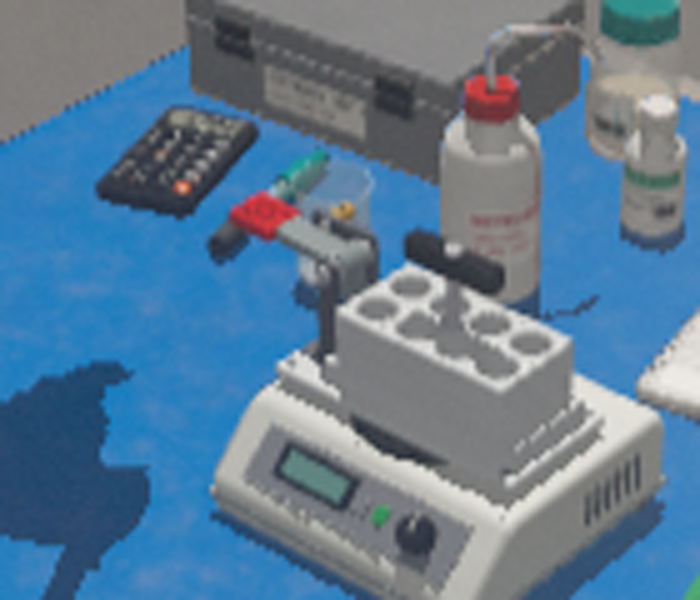

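View pics/top9.png

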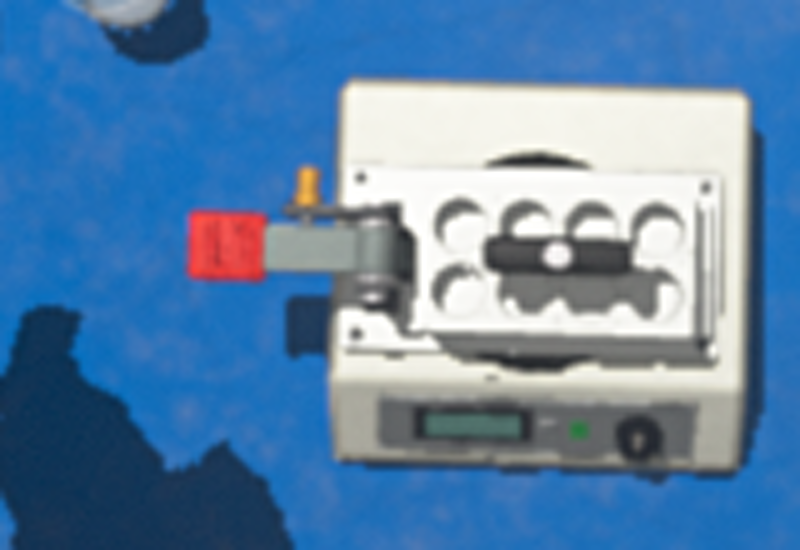

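View pics/top9f.png

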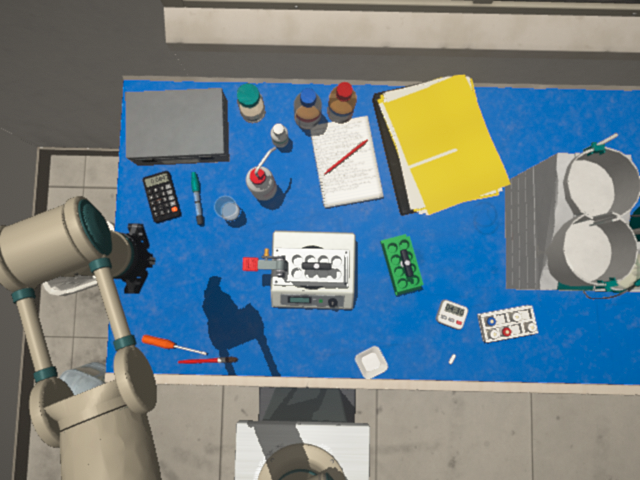

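The lever looks level and the block flat. The pad is at (265,215) in the scene crop and (228,245) in the top crop, and nothing else has moved. I'll check both numerically.

```bash
python3 - <<'E'
from h import *
np.set_printoptions(precision=4,suppress=True)
T=get_image("top");S=get_image("scene")
pT=unc([(228,245)],5,205,215);pS=unc([(265,216)],5,230,180)
for a in (0,.3,.61):
    e=.61-a; c,s=np.cos(e),np.sin(e)
    P=[[.52,-.0232+.08+.064*c-.005*s,.1365+.064*s+.005*c]]
    print(a,"top",proj(T,P)-pT,"scene",proj(S,P)-pS)
# block, z free: top of body corners + post top
L=np.array([[.032,.06,.05],[-.032,.06,.05],[0,0,.1],[-.032,-.06,.05],[.032,-.06,.05]])
a=unc([(558,255),(690,338),(698,186)],5,205,215);b=unc([(338,322),(453,251),(500,391),(577,341)],5,230,180)
def r(p):
    X=L@Ro.from_euler('z',p[3]).as_matrix().T+p[:3]
    return np.r_[(proj(T,X[[2,3,4]])-a).ravel(),(proj(S,X[[1,2,3,4]])-b).ravel()]
o=least_squares(r,[.52,-.023,.078,0],loss='soft_l1');print(o.x,np.abs(r(o.x)).mean())
rel([.5,.3,.3],0)
E
```

```text
0 top [[5.3981 0.2776]] scene [[ 3.0324 -9.1369]]
0.3 top [[1.7318 0.5198]] scene [[ 0.6963 -5.3956]]
0.61 top [[0.7542 0.8674]] scene [[-0.2388 -0.2737]]
[ 0.5203 -0.0221  0.0752 -0.003 ] 0.5243028859080425
rel [-0.57 -2.46 -1.95] [ 0.005 -0.015  0.01 ]  pos [0.5194 0.2942 0.2754] clock 19.1 w -0.0002 F [ 0.2 -0.7  0.3]
```

The lever matches 0.61 rad and the block's height agrees with being home. Handing in.

```bash
python3 -c "
from rig import sign_off;print(sign_off())"
```

```text
the job is handed in; nothing more can be done
None
```

The aluminium vial block is back on the shaker, and the red locking lever is pressed down and staying down. I handed the job in at about 19 s on the robot's clock.

**What I did:** I took the block by its T-handle, lowered it slowly over the two pegs, and released it once it stopped at its expected home height. I then pressed the lever with the shut fingertips, to about 19 N at its end stop, and moved the arm clear.

**Last checks:**
- **Lever:** in both cameras, after the arm had left, the pad lies within about 1 pixel of where it should be at 0.61 rad. That is far from the open position, which would be off by 5 to 9 pixels. I didn't feel a distinct click: the force stayed under about 3 N until the end stop, so the lever staying down is the evidence that it latched.
- **Block:** it sits flat, aligned to within about 0.2 degrees and about 1 mm from where I released it. The camera put its underside at 75 mm where the platform top is 78 mm. I put that 3 mm gap down to measurement error, because the arm stopped at the expected height and the lever closed fully, which a raised block would have prevented.
- **Other items:** the beaker, wash bottle, timer and green look-alike appear unmoved in the last top picture.

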